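# Test three batteries by size on the bench tester and hold the selector

## Task

Check the three loose batteries on the battery tester: press each one down fully into the bay of its own size, amber plus end to the red-backed contact, and let go of it. Then turn the spring-return selector knob clockwise click by click, waiting a good second at the first click and again at the second for the needle to settle, and go on to the third click (three dots). The job ends holding: finish with the gripper still holding the knob at the third click against its spring, all batteries still seated and the other things on the desk left where they were.

Things in the scene. Friction and masses are not known exactly. Their poses are not given: they have to be found in the camera images.
- tester: battery tester fixed to the desk: dark-grey case 164 mm along its x, 174 along y, light-grey panel 30 mm above the desk. Origin: centre of its underside; x points to the far side. Near half: meter (+y; frame 7 mm high, needle rises as the selector turns) and selector knob (-y). Far half: three bays side by side along y, marked by one (+y), two, three (-y) white dots for small, medium, large cell
- bay_1 (a point): where to bring the middle of the small cell's axis in bay 1, 8.25 mm above the panel (seated it ends 1 mm farther along x); axes as the tester's. The cell lies along x on black V saddles, plus end (+x) on a fixed brass contact backed by a red block, other end on a sprung steel contact flared at the top. Free for fingers: 32 mm of length between saddles, 32 mm between neighbouring cells; contacts end 13 mm above the axis
- contact_1 (a joint): sprung steel contact of bay 1: 0 with the bay empty, 0.002 m when the cell is seated (limit 0.007). A cell lowered straight down pushes it back (0.6 N at 0, 1 N seated; 1 to 3 N of downward push at that end, else it may stay raised); its spring then keeps the cell against the brass contact
- cell_small: small battery (AAA size, 12 g), 10.5 mm in diameter, 44.5 mm long with its 1.5 mm plus nub, dark-blue wrapper with an amber band at the plus end; loose, lying on the desk. Origin: on its underside at mid-length, x along the axis to the plus end; z up as it lies at the start
- cell_small_mid (a point): middle of the small cell's axis, 5.25 mm above the desk as it lies; x along the axis to the plus end
- cell_small_plus (a point): tip of the small cell's plus end, on the axis, 22.25 mm from its middle
- bay_2 (a point): where to bring the middle of the medium cell's axis in bay 2, 10.25 mm above the panel (seated it ends 1 mm farther along x); axes as the tester's. The cell lies along x on black V saddles, plus end (+x) on a fixed brass contact backed by a red block, other end on a sprung steel contact flared at the top. Free for fingers: 32 mm of length between saddles, 32 mm between neighbouring cells; contacts end 13 mm above the axis
- contact_2 (a joint): sprung steel contact of bay 2: 0 with the bay empty, 0.002 m when the cell is seated (limit 0.007). A cell lowered straight down pushes it back (0.6 N at 0, 1 N seated; 1 to 3 N of downward push at that end, else it may stay raised); its spring then keeps the cell against the brass contact
- cell_medium: medium battery (AA size, 24 g), 14.5 mm in diameter, 50.5 mm long with its 1.5 mm plus nub, dark-blue wrapper with an amber band at the plus end; loose, lying on the desk. Origin: on its underside at mid-length, x along the axis to the plus end; z up as it lies at the start
- cell_medium_mid (a point): middle of the medium cell's axis, 7.25 mm above the desk as it lies; x along the axis to the plus end
- cell_medium_plus (a point): tip of the medium cell's plus end, on the axis, 25.25 mm from its middle
- bay_3 (a point): where to bring the middle of the large cell's axis in bay 3, 16.1 mm above the panel (seated it ends 1 mm farther along x); axes as the tester's. The cell lies along x on black V saddles, plus end (+x) on a fixed brass contact backed by a red block, other end on a sprung steel contact flared at the top. Free for fingers: 32 mm of length between saddles, 32 mm between neighbouring cells; contacts end 13 mm above the axis
- contact_3 (a joint): sprung steel contact of bay 3: 0 with the bay empty, 0.002 m when the cell is seated (limit 0.007). A cell lowered straight down pushes it back (0.6 N at 0, 1 N seated; 1 to 3 N of downward push at that end, else it may stay raised); its spring then keeps the cell against the brass contact
- cell_large: large battery (C size, 66 g), 26.2 mm in diameter, 50 mm long with its 1.5 mm plus nub, dark-blue wrapper with an amber band at the plus end; loose, lying on the desk. Origin: on its underside at mid-length, x along the axis to the plus end; z up as it lies at the start
- cell_large_mid (a point): middle of the large cell's axis, 13.1 mm above the desk as it lies; x along the axis to the plus end
- cell_large_plus (a point): tip of the large cell's plus end, on the axis, 25 mm from its middle
- dial (a joint): turn of the selector knob in rad: 0 at rest, growing clockwise seen from above, stop at 1.47. A spring turns it back to 0 when let go (0.045 N m at rest, 0.075 at the stop). A sprung ball adds bumps of about 0.02 N m at 0.22, 0.67 and 1.12: the clicks are at 0.45 (one dot), 0.90 (two dots), 1.35 (three dots); none holds by itself
- dial_grip (a point): on the knob's upright axis, 27 mm above the panel. Black bar grip 40 mm long, 10 wide, from 7 to 33 mm above the panel, on a skirt of 42 mm diameter (top 7 mm above the panel). Axes: the tester's at dial = 0, turning with the knob; the bar with its white pointer line lies 0.675 rad counterclockwise of this x axis (at rest 0.675 rad left of the tester's x, at the third click 0.675 right)
- stapler: red and black desk stapler, 36 x 146 x 54 mm; bystander, to be left where it is. Origin: centre of its underside
- thread_spool: wooden spool of blue thread, 32 mm diameter, 40 mm tall, standing; bystander, to be left where it is. Origin: centre of its underside
- call_bell: white counter bell, 68 mm diameter, 55 mm tall; bystander, to be left where it is. Origin: centre of its underside
- glue_stick: white and orange glue stick, 26 mm diameter, 89 mm tall, standing; bystander, to be left where it is. Origin: centre of its underside

How it is judged (in metres and radians):
On the way, in this order (a step that is already met when the one before it is completed fails the run):
1. all three cells are seated in the bays of their sizes, the right way round, and let go, with the selector at rest (distance between cell_small_mid and bay_1 below 0.004 m and x of cell_small_plus in the frame of bay_1 above 0.01725 m and angle between the x axis of each of cell_small, cell_medium, cell_large and the x axis of tester, either way round below 0.12 rad and value of joint each of contact_1, contact_2, contact_3 above 0.001 m and contact force between the fingers and cell_small below 0.1 N and distance between cell_medium_mid and bay_2 below 0.004 m and x of cell_medium_plus in the frame of bay_2 above 0.02025 m and contact force between the fingers and cell_medium below 0.1 N and distance between cell_large_mid and bay_3 below 0.004 m and x of cell_large_plus in the frame of bay_3 above 0.02 m and contact force between the fingers and cell_large below 0.1 N and value of joint dial below 0.15 rad), for 0.2 s.
2. the selector is kept at the first click for half a second, cells still seated (distance between cell_small_mid and bay_1 below 0.004 m and x of cell_small_plus in the frame of bay_1 above 0.01725 m and angle between the x axis of each of cell_small, cell_medium, cell_large and the x axis of tester, either way round below 0.12 rad and value of joint each of contact_1, contact_2, contact_3 above 0.001 m and contact force between the fingers and cell_small below 0.1 N and distance between cell_medium_mid and bay_2 below 0.004 m and x of cell_medium_plus in the frame of bay_2 above 0.02025 m and contact force between the fingers and cell_medium below 0.1 N and distance between cell_large_mid and bay_3 below 0.004 m and x of cell_large_plus in the frame of bay_3 above 0.02 m and contact force between the fingers and cell_large below 0.1 N and value of joint dial between 0.27 and 0.63 rad), for 0.5 s.
3. the selector is kept at the second click for half a second, cells still seated (distance between cell_small_mid and bay_1 below 0.004 m and x of cell_small_plus in the frame of bay_1 above 0.01725 m and angle between the x axis of each of cell_small, cell_medium, cell_large and the x axis of tester, either way round below 0.12 rad and value of joint each of contact_1, contact_2, contact_3 above 0.001 m and contact force between the fingers and cell_small below 0.1 N and distance between cell_medium_mid and bay_2 below 0.004 m and x of cell_medium_plus in the frame of bay_2 above 0.02025 m and contact force between the fingers and cell_medium below 0.1 N and distance between cell_large_mid and bay_3 below 0.004 m and x of cell_large_plus in the frame of bay_3 above 0.02 m and contact force between the fingers and cell_large below 0.1 N and value of joint dial between 0.72 and 1.08 rad), for 0.5 s.
At the end, for the whole second after the job is handed in: fingers hold the selector still past 1.17 rad (third click) with over 0.5 N; each cell, untouched by the fingers, lies in the bay of its size, middle within 4 mm of its bay point, plus end to the red block, axis within 0.12 rad, its sprung contact pushed back over 1 mm (distance between cell_small_mid and bay_1 below 0.004 m and x of cell_small_plus in the frame of bay_1 above 0.01725 m and angle between the x axis of each of cell_small, cell_medium, cell_large and the x axis of tester, either way round below 0.12 rad and value of joint each of contact_1, contact_2, contact_3 above 0.001 m and contact force between the fingers and cell_small below 0.1 N and distance between cell_medium_mid and bay_2 below 0.004 m and x of cell_medium_plus in the frame of bay_2 above 0.02025 m and contact force between the fingers and cell_medium below 0.1 N and distance between cell_large_mid and bay_3 below 0.004 m and x of cell_large_plus in the frame of bay_3 above 0.02 m and contact force between the fingers and cell_large below 0.1 N and value of joint dial above 1.17 rad and velocity of joint dial between -0.2 and 0.2 rad/s and contact force between the fingers and tester above 0.5 N); the arm keeps its last pose, push and grip.
It fails at once if the stapler is shifted by more than 3 cm or knocked over (distance of stapler from where it was at the start of the episode above 0.03 m or angle between stapler's own z axis and vertical above 0.5 rad).
It fails at once if the thread spool is shifted by more than 3 cm or knocked over (distance of thread_spool from where it was at the start of the episode above 0.03 m or angle between thread_spool's own z axis and vertical above 0.5 rad).
It fails at once if the call bell is shifted by more than 3 cm or knocked over (distance of call_bell from where it was at the start of the episode above 0.03 m or angle between call_bell's own z axis and vertical above 0.5 rad).
It fails at once if the glue stick is shifted by more than 3 cm or knocked over (distance of glue_stick from where it was at the start of the episode above 0.03 m or angle between glue_stick's own z axis and vertical above 0.5 rad).
It also fails if it takes over 69 s, if anything falls off the work surface, if the arm or the gripper's body presses on something with over 40 N, if the wrist force passes 120 N, or if a joint passes its speed limit or range.

## Robot

A 6-joint arm with a two-finger parallel gripper is mounted at the origin on a cart in front of the work surface, level with it; the furniture and walls round the work are solid. World frame = base frame: x ahead of the robot, y to its left, z up, the work surface at z = 0. Lengths are in m, angles in degrees, forces in N, time in s.
With the tool pointing down it reaches from about 0.325 to 0.775 m from the base axis. Payload 5.5 kg.
Tool frame: the origin (TCP) lies at the centre of the arm's flange, where the gripper is bolted on; the fingertips stand 182 mm ahead of it and the grasp point (between the pads) lies 163 mm ahead of it; z points along the fingers, y is the direction in which the jaws open and shut (so a half turn about z gives the same grasp; the last joint's range is limited). The gripper opens to 88 mm and grips with 3 to 60 N. Pads are 20 mm wide; open, the fingers measure 115 mm over their backs; the gripper's body (75 mm by 178 mm) begins 61 mm behind the grasp point.
Start: joints at [66.251, 5.22, 70.514, -0, 104.267, -3.249], TCP at [0.21, 0.562, 0.405] pointing down, gripper open.
Joint ranges: [-164.24, 164.24], [-49.07, 125.15], [9.68, 141.18], [-86.29, 266.29], [3.28, 154.24], [-151.56, 151.56]. Speed limits (degrees/s): [147.25, 147.25, 172.46, 180, 180, 180].

## Interface

Orientations are given as [roll, pitch, yaw] about the fixed x, y, z axes, in that order (R = Rz(yaw) Ry(pitch) Rx(roll)).
In Python, from station import r gives the robot as it stands. The module is installed in compiled form; this text tells all that it offers. Calls block until the motion is done:
- r.reach(position, orientation): joint-space move of the TCP to a pose.
- r.servo_line(position, rotation=None, speed=0.15): straight line of the TCP; rotation=None keeps the orientation; speed is the mean speed in m/s.
- r.move_joints(angles): joint-space move.
- r.let_go() and r.grab(squeeze=None): open the fingers fully, or close them until they stop; squeeze is the grip in N (None keeps the last).
- r.wait(seconds).
- r.inverse_kinematics(position, orientation): joint angles nearest the present ones, or None.
- r.sense(): the state.
- r.snapshot(name): name is "side" or "top" or "wrist"; returns a dict with "frame" (420x560x3 uint8, red, green, blue), "fx", "fy", "cx", "cy" (pixels), "R" (3x3) and "t" (3): a world point X has camera coordinates R X + t. Camera axes: x right, y down, z forward; pixel columns grow to the right and rows downward; lengths in m; the calibration is good to about 2 mm. A picture is of the moment at which its call begins. There is no depth.
A pose or a line that the arm cannot do raises r.IKError and nothing moves.
- r.hand_in(): hands the job in, once; it reports no verdict.
The state is a dict: "clock": time; "joints": joint angles; "joint_vel": joint speeds; "joint_torque": joint torques, N m; "tcp_pos": TCP position; "orientation": TCP orientation; "contact_force": force on the tool from outside, world axes, zero at the start; "torque": the same for the moment, N m; "opening": finger opening in m.
Only numpy, scipy, OpenCV 4.12 (cv2) and the standard library are available. Lean on these libraries where they do the work, as an engineer would, in place of code of your own. Each camera call takes 0.05 s, during which the arm holds its last target.

## Working session

There is one attempt and no reset: what is moved stays moved. The work goes in short steps, each a Python script; the robot and the scene stay as the last script left them, time stands still between calls to the robot, and variables do not carry over. Pictures are saved under pics/ and viewed, and the job is handed in when it is done.

```bash
ls; mkdir -p pics
python3 - <<'E'
from station import r
import cv2
print(r.sense())
for n in ("top","side","wrist"):
    s=r.snapshot(n); cv2.imwrite(f"pics/{n}0.png",s["frame"][:,:,::-1])
    print(n,s["fx"],s["fy"],s["cx"],s["cy"],s["R"],s["t"])
E
```

```text
pics
{'clock': 0.0, 'joints': array([ 6.62519887e+01,  5.26188321e+00,  7.05796941e+01, -1.04216370e-04,
        1.04265257e+02, -3.24924292e+00]), 'joint_vel': array([ 0.03504448,  0.01766025, -0.11204459,  0.05711782, -0.03630543,
       -0.04305016]), 'joint_torque': array([-3.40447095e-04, -4.46435344e+01, -4.06461632e+01,  6.97796862e-02,
        2.90278823e-02, -1.24083244e-04]), 'tcp_pos': array([0.21014372, 0.56205913, 0.40354089]), 'orientation': array([-1.79893332e+02, -5.95441480e-03,  1.59501201e+02]), 'contact_force': array([-0.43824092, -0.01909067,  1.11126164]), 'torque': array([ 0.01367533,  0.0060352 , -0.01020368]), 'opening': 0.08772180926127462}
top 439.53739868689775 439.53739868689775 281.5889667359636 212.85967412947895 [[ 0.03092988 -0.99951063  0.00467356]
 [-0.9758625  -0.03120875 -0.21614439]
 [ 0.21618447  0.00212457 -0.97635022]] [-0.18337565  0.55089318  1.06450228]
side 530.6601811980487 530.6601811980487 276.0157167966528 215.635392701618 [[ 0.99849814  0.05454037  0.00517825]
 [ 0.03065507 -0.47786735 -0.87789695]
 [-0.04540631  0.87673721 -0.4788216 ]] [-0.52244838 -0.03801688  1.33277448]
wrist 337.01262769501545 337.01262769501545 280.9784528752477 208.00644172840578 [[ 0.35040099  0.93659757 -0.00203306]
 [ 0.90545287 -0.33819237  0.25647811]
 [ 0.2395292  -0.09171103 -0.9665479 ]] [-0.59884736 -0.03012516  0.39070082]
```

View pics/top0.png

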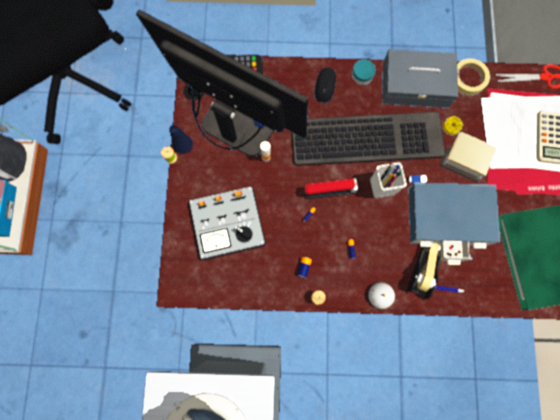

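View pics/side0.png

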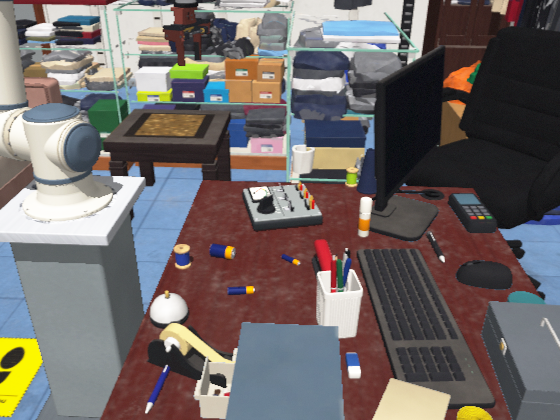

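View pics/wrist0.png

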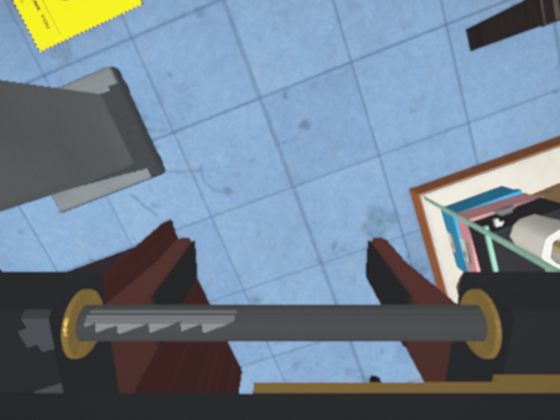

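Top view: tester near (228,222), large cell (304,267), medium (351,248), small (310,213), spool (318,298), stapler (330,187), bell (381,295), glue stick (266,151). The side view agrees. The wrist camera does not have the work in view yet. I'll localise the objects next.

```bash
cat > h.py <<'E'
from station import r
import cv2, numpy as np
def ray(s,u,v):
    d=np.array([(u-s["cx"])/s["fx"],(v-s["cy"])/s["fy"],1.0]); R=np.array(s["R"]);t=np.array(s["t"])
    return -R.T@t, R.T@d
def plane(s,u,v,z):
    c,d=ray(s,u,v); k=(z-c[2])/d[2]; return c+k*d
def proj(s,X):
    p=np.array(s["R"])@np.array(X)+np.array(s["t"]); return np.array([s["cx"]+s["fx"]*p[0]/p[2],s["cy"]+s["fy"]*p[1]/p[2]])
def snap(n,f):
    s=r.snapshot(n); cv2.imwrite(f"pics/{f}.png",s["frame"][:,:,::-1]); np.savez(f"pics/{f}.npz",**s); return s
def masks(s):
    h=cv2.cvtColor(s["frame"],cv2.COLOR_RGB2HSV)
    blue=cv2.inRange(h,(110,120,40),(130,255,255)); amb=cv2.inRange(h,(8,150,120),(28,255,255))
    return blue,amb
def comps(m,amin=6):
    n,l,st,ce=cv2.connectedComponentsWithStats(m)
    return [(st[i,4],ce[i].round(2).tolist(),st[i,:4].tolist()) for i in range(1,n) if st[i,4]>=amin]
E
python3 - <<'E'
from h import *
s=snap("top","top1")
print(-np.array(s["R"]).T@np.array(s["t"]))
b,a=masks(s)
for nm,m in(("blue",b),("amb",a)):
    for c in comps(m):
        u,v=c[1]
        if 150<u<480 and 140<v<310: print(nm,c,plane(s,u,v,0.01).round(4))
for u,v in [(192,204),(250,188),(265,244),(199,258)]: print(plane(s,u,v,0.03).round(3))
for u,v in [(318,298),(381,295),(330,187),(266,151)]: print(plane(s,u,v,0.04).round(3))
w=r.snapshot("wrist"); q=r.sense()
from scipy.spatial.transform import Rotation as Ro
T=Ro.from_euler("xyz",q["orientation"],degrees=True).as_matrix()
C=-np.array(w["R"]).T@np.array(w["t"])
print("cam in tool",T.T@(C-q["tcp_pos"]), "Rct\n",np.array(w["R"])@T)
f=cv2.resize(s["frame"][140:310,150:420,::-1],None,fx=2.9,fy=2.9,interpolation=cv2.INTER_CUBIC); cv2.imwrite("pics/crop1.png",f)
E
```

```text
[ 0.31313892 -0.16835483  1.15925653]
blue (np.int32(42), [415.19, 178.6], [412, 176, 8, 7]) [ 0.675  -0.5273  0.01  ]
blue (np.int32(30), [307.03, 216.07], [303, 212, 8, 9]) [ 0.561  -0.2341  0.01  ]
blue (np.int32(56), [351.62, 251.79], [349, 246, 6, 12]) [ 0.4687 -0.3531  0.01  ]
blue (np.int32(106), [303.18, 269.74], [298, 264, 11, 13]) [ 0.4178 -0.2267  0.01  ]
blue (np.int32(69), [446.26, 288.33], [436, 286, 22, 6]) [ 0.3815 -0.5974  0.01  ]
amb (np.int32(7), [174.71, 153.14], [173, 152, 4, 3]) [0.7268 0.134  0.01  ]
amb (np.int32(21), [266.48, 156.67], [262, 155, 9, 4]) [ 0.7248 -0.1193  0.01  ]
amb (np.int32(24), [387.25, 179.29], [383, 175, 10, 11]) [ 0.6705 -0.451   0.01  ]
amb (np.int32(24), [237.21, 193.5], [234, 192, 7, 4]) [ 0.6173 -0.0443  0.01  ]
amb (np.int32(12), [217.67, 198.25], [216, 197, 4, 4]) [0.6024 0.0076 0.01  ]
amb (np.int32(17), [201.29, 203.59], [199, 202, 5, 4]) [0.5862 0.0507 0.01  ]
amb (np.int32(30), [312.63, 209.37], [310, 207, 6, 6]) [ 0.5799 -0.2488  0.01  ]
amb (np.int32(44), [350.77, 241.59], [348, 238, 7, 8]) [ 0.4958 -0.3509  0.01  ]
amb (np.int32(73), [306.32, 259.95], [301, 256, 11, 9]) [ 0.4435 -0.2344  0.01  ]
amb (np.int32(15), [320.47, 303.13], [315, 299, 11, 7]) [ 0.334  -0.2728  0.01  ]
[0.58  0.071 0.03 ]
[ 0.628 -0.08   0.03 ]
[ 0.479 -0.126  0.03 ]
[0.438 0.043 0.03 ]
[ 0.346 -0.264  0.04 ]
[ 0.358 -0.422  0.04 ]
[ 0.635 -0.292  0.04 ]
[ 0.73  -0.119  0.04 ]
cam in tool [ 0.07096274 -0.00037799  0.01964224] Rct
 [[-2.01715856e-04  9.99999825e-01  5.56268242e-04]
 [-9.66538064e-01 -5.22703360e-05 -2.56523230e-01]
 [-2.56523156e-01 -5.89399233e-04  9.66537906e-01]]
```

View pics/crop1.png

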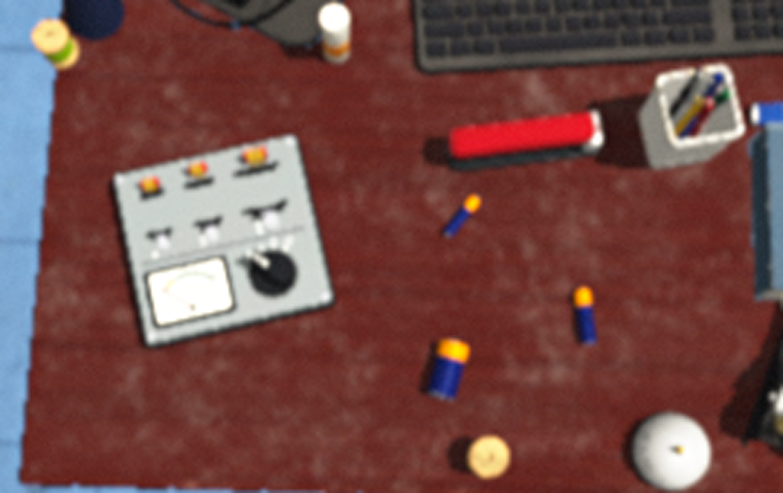

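The top view gives tester yaw of about 13.6° and approximate cell poses. I'll take a closer wrist view of the tester, then one of the cells.

Run:
```python
from h import *
r.reach([0.461,-0.036,0.40],[180,0,13.6]); print(r.sense()["clock"])
s=snap("wrist","wt")
r.reach([0.41,-0.27,0.42],[180,0,0]); print(r.sense()["clock"], r.sense()["joints"])
s=snap("wrist","wc")
```

```text
2.5583
3.5583 [-3.72569794e+01 -1.13629245e+01  8.49628398e+01  4.03278270e-02
  1.06419557e+02  5.26871265e+01]
```

View pics/wt.png

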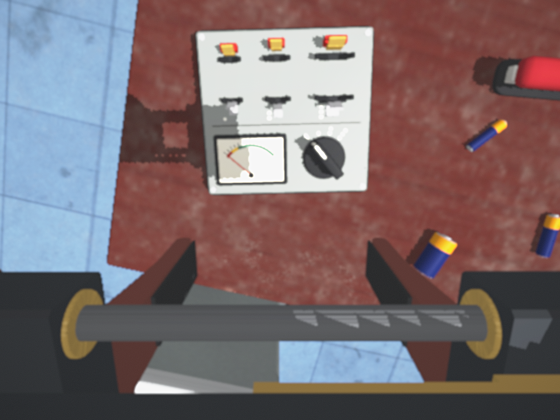

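View pics/wc.png

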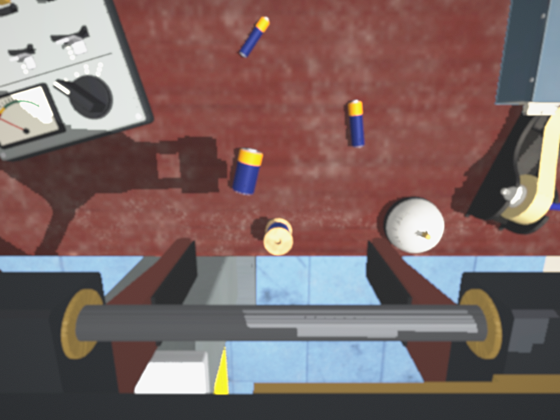

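wt: panel corners near (200,33), (372,28), (367,190), (210,193); knob near (324,157), pointer to upper left; bays at columns about 229, 276 and 335. wc: large cell (248,172), medium (356,124), small (255,37), spool (278,236), bell (415,226). Next I'll measure these.

```bash
cat > meas.py <<'E'
from h import *
s={k:v for k,v in np.load("pics/wt.npz").items()}
f=s["frame"]; h=cv2.cvtColor(f,cv2.COLOR_RGB2HSV)
m=cv2.inRange(h,(0,0,120),(180,40,255)); m[:, :190]=0; m[:,390:]=0; m[215:]=0
m=cv2.morphologyEx(m,cv2.MORPH_CLOSE,np.ones((25,25)))
c=max(cv2.findContours(m,cv2.RETR_EXTERNAL,cv2.CHAIN_APPROX_NONE)[0],key=cv2.contourArea)
c=cv2.convexHull(c)
W=np.array([plane(s,u,v,0.030)[:2] for u,v in c[:,0]+0.0],np.float32)
rc=cv2.minAreaRect(W); print("panel",rc, cv2.boxPoints(rc))
ctr=np.array(rc[0]); b=cv2.boxPoints(rc)
# yaw: direction of box edge nearest to 13.6deg
best=min((np.degrees(np.arctan2(*(b[(i+1)%4]-b[i])[::-1])) for i in range(4)),key=lambda a:abs(a-13.6))
print("yaw",best)
Y=np.radians(best); A=np.array([[np.cos(Y),np.sin(Y)],[-np.sin(Y),np.cos(Y)]])
def tl(u,v,z): return (A@(plane(s,u,v,z)[:2]-ctr)*1000).round(1)
# red blocks / amber / black knob
red=cv2.inRange(h,(0,150,100),(6,255,255))|cv2.inRange(h,(172,150,100),(180,255,255)); amb=cv2.inRange(h,(8,100,120),(32,255,255))
for nm,mm in(("red",red),("amb",amb)):
    for q in comps(mm,10):
        u,v=q[1]
        if 200<u<370 and v<70: print(nm,q,tl(u,v,0.045))
blk=cv2.inRange(h,(0,0,0),(180,255,60))
for q in comps(blk,15):
    u,v=q[1]
    if 200<u<370 and 20<v<195: print("blk",q,tl(u,v,0.037),tl(u,v,0.063))
for k,zz in (("wc",None),):
    s={k2:v for k2,v in np.load(f"pics/{k}.npz").items()}
    bm,am=masks(s)
    for nm,z,rr in (("small",.00525,(255,37)),("med",.00725,(356,124)),("large",.0131,(248,172))):
        box=np.zeros_like(bm); cv2.circle(box,rr,36,255,-1)
        mm=(bm|am)&box; mm=cv2.morphologyEx(mm,cv2.MORPH_CLOSE,np.ones((3,3)))
        cc=max(cv2.findContours(mm,cv2.RETR_EXTERNAL,cv2.CHAIN_APPROX_NONE)[0],key=cv2.contourArea)
        P=np.array([plane(s,u,v,z)[:2] for u,v in cc[:,0]+0.0],np.float32); q=cv2.minAreaRect(P)
        am2=am&box; bm2=bm&box; 
        pa=np.array([plane(s,u,v,z)[:2] for v,u in np.argwhere(am2)]).mean(0); pb=np.array([plane(s,u,v,z)[:2] for v,u in np.argwhere(bm2)]).mean(0)
        print(nm,q,"dir a-b",np.degrees(np.arctan2(*(pa-pb)[::-1])),pa,pb)
E
python3 meas.py
python3 - <<'E'
import cv2
f=cv2.imread("pics/wt.png")[15:205,190:385]
cv2.imwrite("pics/wtc.png",cv2.resize(f,None,fx=4,fy=3.1*1,interpolation=cv2.INTER_CUBIC) if 0 else cv2.resize(f,None,fx=3.1,fy=3.1,interpolation=cv2.INTER_CUBIC))
E
```

```text
panel ((0.5323687791824341, -0.023264765739440918), (0.15897391736507416, 0.16839411854743958), 15.130009651184082) [[ 0.43366086  0.03726679]
 [ 0.47761345 -0.12529013]
 [ 0.6310767  -0.08379632]
 [ 0.5871241   0.07876059]]
yaw 15.130009
red (np.int32(32), [325.69, 40.19], [324, 36, 5, 10]) [ 64.8 -37.1]
red (np.int32(10), [282.8, 41.7], [282, 38, 2, 9]) [64.6  2. ]
red (np.int32(21), [234.95, 47.05], [233, 44, 4, 8]) [61.2 45.8]
amb (np.int32(232), [336.01, 41.75], [326, 35, 21, 14]) [ 63.3 -46.5]
amb (np.int32(147), [275.78, 43.79], [269, 38, 14, 13]) [63.   8.4]
amb (np.int32(152), [227.53, 49.36], [220, 44, 16, 12]) [59.4 52.8]
blk (np.int32(45), [344.91, 55.38], [339, 54, 14, 4]) [ 52.9 -56.3] [ 48.6 -51.6]
blk (np.int32(23), [234.87, 58.7], [232, 57, 7, 4]) [52.7 47.5] [48.4 44.3]
blk (np.int32(28), [283.04, 57.43], [280, 56, 8, 4]) [52.6  2. ] [48.4  2.3]
blk (np.int32(38), [343.92, 97.26], [338, 96, 14, 4]) [ 15.4 -56.2] [ 13.9 -51.5]
blk (np.int32(21), [283.76, 99.24], [281, 98, 7, 4]) [15.   2.2] [13.6  2.5]
blk (np.int32(94), [221.27, 146.04], [214, 135, 26, 44]) [-28.2  66. ] [-26.4  61.5]
blk (np.int32(252), [316.35, 159.36], [304, 144, 28, 31]) [-44.  -29.5] [-40.9 -26.9]
small ((0.5648677349090576, -0.24065279960632324), (0.01246491726487875, 0.04167785495519638), 53.3399772644043) dir a-b -36.61564751930306 [ 0.57642319 -0.24923962] [ 0.55958877 -0.23673014]
med ((0.47406885027885437, -0.35508498549461365), (0.047320447862148285, 0.016688989475369453), 10.001180648803711) dir a-b 9.354749676756018 [ 0.49054137 -0.35144136] [ 0.46638615 -0.35542064]
large ((0.4200427532196045, -0.23070035874843597), (0.028203636407852173, 0.048483870923519135), 79.03022003173828) dir a-b -13.234631746173074 [ 0.43644668 -0.23331362] [ 0.41249825 -0.22768129]
```

View pics/wtc.png

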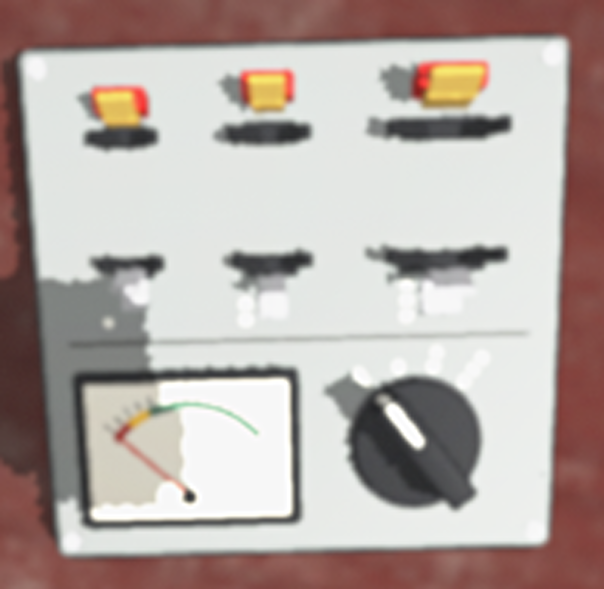

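Run:
```python
from h import *
Y=np.radians(14.5); c=np.array([0.5324,-0.0233])
p=c+np.array([[np.cos(Y),-np.sin(Y)],[np.sin(Y),np.cos(Y)]])@[0.034,0.006]
r.reach([p[0],p[1],0.31],[180,0,14.5]); print(r.sense()["clock"])
s=snap("wrist","wb")
f=s["frame"][100:330,170:390,::-1]; cv2.imwrite("pics/wbc.png",cv2.resize(f,None,fx=2.6,fy=2.6,interpolation=cv2.INTER_CUBIC))
```

```text
4.8333
```

View pics/wb.png

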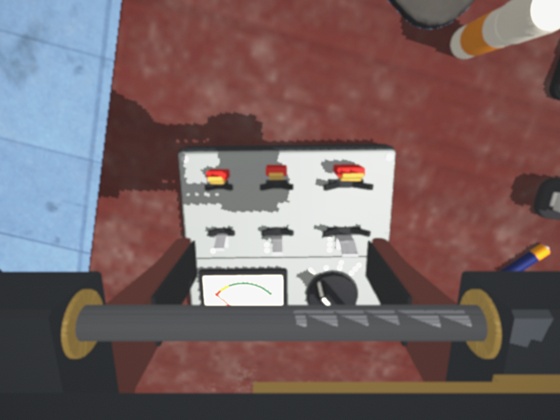

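View pics/wbc.png

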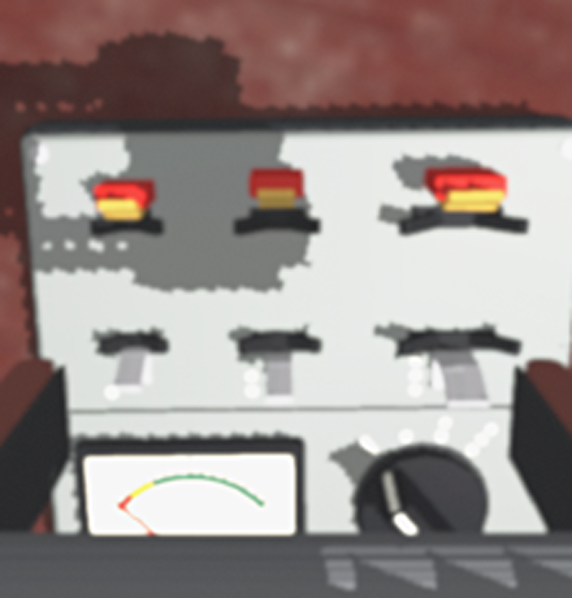

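wb: bays are visible between the fingers. Brass contacts are at about (217,180), (276,173), (350,178); saddles are dark strips on rows about 187 and 233; the panel's far edge is on row about 152. I'll fit the edges and triangulate.

```bash
cat > meas2.py <<'E'
from h import *
def L(k): return {a:v for a,v in np.load(f"pics/{k}.npz").items()}
def edge(s,pts,axis,lo,hi,z=0.030):
    """scan for max gradient subpixel of saturation-free brightness: panel = low saturation"""
    h=cv2.cvtColor(s["frame"],cv2.COLOR_RGB2HSV)
    g=cv2.GaussianBlur(s["frame"][:,:,1].astype(np.float32),(3,3),0)
    out=[]
    for p in pts:
        line=g[lo:hi,p] if axis=='v' else g[p,lo:hi]
        d=np.abs(np.diff(line)); i=int(d.argmax()); 
        if 0<i<len(d)-1:
            den=d[i-1]-2*d[i]+d[i+1]; o=0.5*(d[i-1]-d[i+1])/den if den else 0
        else: o=0
        q=lo+i+0.5+o
        out.append((p,q) if axis=='v' else (q,p))
    W=np.array([plane(s,u,v,z)[:2] for u,v in out],np.float32)
    vx,vy,x0,y0=cv2.fitLine(W,cv2.DIST_HUBER,0,0.0005,0.0005).ravel()
    res=np.abs((W-[x0,y0])@[-vy,vx]); 
    return np.array([x0,y0]),np.array([vx,vy]),np.median(res)
t=L("wt"); b=L("wb")
E={}
E["far_t"]=edge(t,range(210,365,3),'v',20,42)
E["near_t"]=edge(t,range(225,360,3),'v',183,200)
E["left_t"]=edge(t,range(45,100,3),'h',190,215)
E["right_t"]=edge(t,range(40,185,3),'h',360,380)
E["far_b"]=edge(b,range(290,385,3),'v',144,160)
E["right_b"]=edge(b,range(160,235,3),'h',380,402)
for k,(p,d,m) in E.items():
    a=np.degrees(np.arctan2(d[1],d[0])); print(k,p.round(4),round((a if abs(a)<60 else a-90*np.sign(a)) ,2),"res mm",(m*1000).round(2))
E
python3 meas2.py
```

```text
far_t [ 0.6107 -0.0114] 15.18 res mm 0.07
near_t [ 0.4616 -0.0623] 15.16 res mm 0.15
left_t [0.5528 0.0693] 15.29 res mm 0.1
right_t [ 0.565 -0.101] 15.04 res mm 0.08
far_b [ 0.6165 -0.0318] 15.17 res mm 0.03
right_b [ 0.5896 -0.094 ] 15.14 res mm 0.06
```

```bash
cat >> meas2.py <<'E'
Y=np.radians(15.16); ex=np.array([np.cos(Y),np.sin(Y)]); ey=np.array([-np.sin(Y),np.cos(Y)])
fx,nx,fb=E["far_t"][0]@ex,E["near_t"][0]@ex,E["far_b"][0]@ex
ly,ry,rb=E["left_t"][0]@ey,E["right_t"][0]@ey,E["right_b"][0]@ey
print("x size",fx-nx,"y size",ly-ry,"far b-t",fb-fx,"right b-t",rb-ry)
c=ex*(fx+nx)/2+ey*(ly+ry)/2; print("centre",c)
def tl(s,u,v,z): return (np.array([ex,ey])@(plane(s,u,v,z)[:2]-c)*1000)
def tri(u1,v1,u2,v2):
    c1,d1=ray(t,u1,v1); c2,d2=ray(b,u2,v2)
    A=np.stack([d1,-d2],1); k=np.linalg.lstsq(A,c2-c1,rcond=None)[0]
    P=(c1+k[0]*d1+c2+k[1]*d2)/2; q=np.array([ex,ey])@(P[:2]-c)*1000; return q.round(1),(P[2]*1000).round(1),(np.linalg.norm(c1+k[0]*d1-c2-k[1]*d2)*1000).round(2)
# saddles: black strips in both, by column bands
def dark(s,x0,x1,y0,y1,th=60):
    g=s["frame"][y0:y1,x0:x1].max(2); m=(g<th).astype(np.uint8)
    q=comps(m,8); q=max(q,key=lambda a:a[0]); return q[1][0]+x0,q[1][1]+y0,[q[2][0]+x0,q[2][1]+y0,q[2][2],q[2][3]]
for nm,a,bb in (("s1+",(212,246,50,64),(200,240,180,194)),("s2+",(258,294,50,64),(255,296,178,192)),("s3+",(308,360,48,64),(320,376,176,194)),
                ("s1-",(215,246,94,106),(204,238,224,240)),("s2-",(260,294,92,106),(256,298,224,240)),("s3-",(306,358,90,103),(318,374,224,240))):
    d1=dark(t,*a); d2=dark(b,*bb); print(nm,d1,d2,"tri",tri(d1[0],d1[1],d2[0],d2[1]))
def amb(s,x0,x1,y0,y1):
    h=cv2.cvtColor(s["frame"][y0:y1,x0:x1],cv2.COLOR_RGB2HSV); m=cv2.inRange(h,(15,80,90),(32,255,255)); q=max(comps(m,8),key=lambda a:a[0]); return q[1][0]+x0,q[1][1]+y0,[q[2][0]+x0,q[2][1]+y0,q[2][2],q[2][3]]
for nm,a,bb in (("b1",(212,246,35,64),(200,240,165,194)),("b2",(258,294,35,64),(255,296,165,192)),("b3",(308,360,28,64),(320,376,160,194))):
    d1=amb(t,*a); d2=amb(b,*bb); print(nm,d1,d2,"tri",tri(d1[0],d1[1],d2[0],d2[1]))
h=cv2.cvtColor(t["frame"],cv2.COLOR_RGB2HSV); m=(t["frame"].max(2)<75).astype(np.uint8)*255; m[:,:295]=0;m[:132]=0;m[185:]=0;m[:,350:]=0
m=cv2.morphologyEx(m,cv2.MORPH_CLOSE,np.ones((7,7)))
k=max(cv2.findContours(m,cv2.RETR_EXTERNAL,cv2.CHAIN_APPROX_NONE)[0],key=cv2.contourArea)
print("knob",cv2.minEnclosingCircle(k)); (u,v),_=cv2.minEnclosingCircle(k); print(tl(t,u,v,.035),tl(t,u,v,.037))
E
python3 meas2.py | tail -13
```

```text
x size 0.15724076754816035 y size 0.16755590465638986 far b-t 0.00031418142067973776 right b-t 0.00032203739925665276
centre [ 0.53237494 -0.02300166]
s1+ (234.73, 58.730000000000004, [232, 57, 7, 4]) (219.54, 186.63, [206, 183, 26, 7]) tri (array([52.8, 49.3]), np.float64(38.3), np.float64(4.3))
s2+ (283.04, 57.54, [280, 56, 8, 4]) (275.92, 184.66, [261, 181, 31, 9]) tri (array([53.1,  5.1]), np.float64(34.5), np.float64(6.79))
s3+ (344.82, 55.41, [339, 54, 14, 4]) (361.06, 184.84, [353, 182, 18, 6]) tri (array([ 52.8, -56.7]), np.float64(37.0), np.float64(0.34))
s1- (238.07999999999998, 99.75, [236, 99, 5, 3]) (227.5, 230.82, [223, 229, 10, 5]) tri (array([15.9, 47.4]), np.float64(33.6), np.float64(1.32))
s2- (283.68, 99.11, [281, 98, 7, 4]) (284.95, 231.16, [280, 229, 11, 5]) tri (array([15.2,  1.9]), np.float64(34.0), np.float64(0.15))
s3- (343.53, 97.31, [338, 96, 13, 4]) (358.2, 230.76, [351, 228, 17, 7]) tri (array([ 15.3, -56.5]), np.float64(35.6), np.float64(0.33))
b1 (227.56, 49.89, [221, 44, 14, 13]) (215.78, 180.52, [207, 177, 19, 8]) tri (array([59. , 52.6]), np.float64(44.9), np.float64(0.26))
b2 (275.83, 44.38, [270, 39, 12, 12]) (275.71, 176.0, [269, 173, 14, 7]) tri (array([62.1,  8.2]), np.float64(46.6), np.float64(0.22))
b3 (335.71, 42.26, [326, 36, 20, 14]) (351.5, 177.07, [339, 173, 25, 9]) tri (array([ 61.5, -45.8]), np.float64(52.0), np.float64(0.67))
knob ((322.78570556640625, 157.92857360839844), 20.425426483154297)
[-43.02525054 -36.526554  ] [-42.79832187 -36.2839909 ]
```

Views agree within 0.3 mm. Tester centre is (0.5324, -0.0230), yaw 15.16°, with bays at x≈34 and y≈52.4, 7.9, -44.5 mm in its frame. The fingers open fully to 88 mm and would sweep the neighbouring bay. So the order is small, medium, large, with the later two released slightly raised above their neighbour and then pressed down. First I'll hover over the small cell.

```bash
cat >> h.py <<'E'
C=np.array([0.53237,-0.0230]); YAW=15.16
_Y=np.radians(YAW); EX=np.array([np.cos(_Y),np.sin(_Y)]); EY=np.array([-np.sin(_Y),np.cos(_Y)])
BY={"small":.0524,"medium":.0079,"large":-.0445}
RAD={"small":.00525,"medium":.00725,"large":.0131}; HL={"small":.02225,"medium":.02525,"large":.025}
def bay(n,bx=.0338): return C+EX*bx+EY*BY[n]
def cellpose(s,n,guess):
    z=RAD[n]; b,a=masks(s); u,v=proj(s,[guess[0],guess[1],z]); rad=int(1.4*HL[n]*s["fx"]/ (np.array(s["R"])@[guess[0],guess[1],z]+s["t"])[2])
    box=np.zeros_like(b); cv2.circle(box,(int(u),int(v)),rad,255,-1)
    m=cv2.morphologyEx((a|b)&box,cv2.MORPH_CLOSE,np.ones((3,3)))
    c=max(cv2.findContours(m,cv2.RETR_EXTERNAL,cv2.CHAIN_APPROX_NONE)[0],key=cv2.contourArea)
    f=np.zeros_like(b); cv2.drawContours(f,[c],-1,255,-1)
    P=np.array([plane(s,x,y,z)[:2] for y,x in np.argwhere(f)],np.float32)
    rc=cv2.minAreaRect(cv2.convexHull(P))
    pa=np.array([plane(s,x,y,z)[:2] for y,x in np.argwhere(a&f)]).mean(0); pb=np.array([plane(s,x,y,z)[:2] for y,x in np.argwhere(b&f)]).mean(0)
    w,vec=np.linalg.eigh(np.cov(P.T)); d=vec[:,1]; d=d*np.sign(d@(pa-pb))
    q=(P-P.mean(0))@d
    ends=P.mean(0)+d*(q.min()+q.max())/2     # body middle along axis
    mid=ends+d*0.00075
    print(n,"rect",np.round(rc[0],4),np.round(rc[1],4),"len",round(float(np.ptp(q)),4),"pca yaw",round(float(np.degrees(np.arctan2(d[1],d[0]))),2),"ab yaw",round(float(np.degrees(np.arctan2(*(pa-pb)[::-1]))),2),"mid",mid.round(4))
    return mid,float(np.degrees(np.arctan2(d[1],d[0])))
E
python3 - <<'E'
from h import *
r.reach([0.5654,-0.2411,0.27],[180,0,-36.6]); print(r.sense()["clock"])
s=snap("wrist","ws"); cellpose(s,"small",[0.5654,-0.2411])
E
```

```text
5.8167
small rect [ 0.5634 -0.2395] [0.0089 0.042 ] len 0.0421 pca yaw -30.77 ab yaw -25.0 mid [ 0.5645 -0.2393]
```

View pics/ws.png

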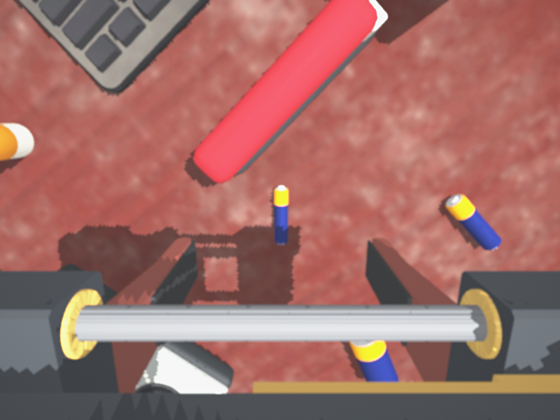

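ws: the small cell runs along column 281, rows 186 to 243, and is well aligned with the tool. The stapler end (215,175) stays clear of the left finger. My masks clip in the shadow, so I'm widening them.

```bash
sed -i 's/blue=cv2.inRange.*$/blue=cv2.inRange(h,(105,90,25),(140,255,255)); amb=cv2.inRange(h,(13,130,90),(34,255,255))/' h.py
python3 - <<'E'
from h import *
s={a:v for a,v in np.load("pics/ws.npz").items()}
cellpose(s,"small",[0.5654,-0.2411]); print(proj(s,[0.5654,-0.2411,0.00525]))
for p in [(281,186),(281,243)]: print(plane(s,*p,.00525))
s={a:v for a,v in np.load("pics/wc.npz").items()}
cellpose(s,"small",[0.5654,-0.2411]);cellpose(s,"medium",[0.474,-0.355]);cellpose(s,"large",[0.42,-0.2307])
E
```

```text
small rect [ 0.5631 -0.2397] [0.0105 0.0418] len 0.0418 pca yaw -36.53 ab yaw -36.39 mid [ 0.5637 -0.2402]
[280.65926159 212.68517895]
[ 0.58174167 -0.25352943  0.00525   ]
[ 0.54565276 -0.22678916  0.00525   ]
small rect [ 0.5644 -0.2402] [0.0116 0.0417] len 0.0416 pca yaw -36.28 ab yaw -36.34 mid [ 0.565  -0.2407]
medium rect [ 0.474  -0.3535] [0.0482 0.016 ] len 0.0484 pca yaw 8.12 ab yaw 8.37 mid [ 0.4748 -0.354 ]
large rect [ 0.4197 -0.2297] [0.0274 0.0494] len 0.0498 pca yaw -13.57 ab yaw -13.77 mid [ 0.4207 -0.2294]
```

Run:
```python
from h import *
p=[0.5637,-0.2402]; o=[180,0,-36.5]
r.reach([*p,0.22],o); r.servo_line([*p,0.1845],speed=0.1)
print(r.sense()["tcp_pos"],r.sense()["contact_force"],r.sense()["clock"])
r.grab(20); print("op",r.sense()["opening"],r.sense()["clock"])
r.servo_line([*p,0.27],speed=0.2)
b=bay("small"); r.reach([*b,0.30],[180,0,YAW]); q=r.sense(); print(q["tcp_pos"],b,q["orientation"],q["opening"],q["clock"])
s=snap("wrist","wp1")
```

```text
[ 0.56384505 -0.24023281  0.18494485] [-0.39414829 -0.14423423  0.44357616] 6.6917
op 0.009255739254773169 7.8833
[0.55140127 0.03558956 0.29919755] [0.55129033 0.03641566] [1.79980925e+02 7.17789752e-02 1.50483338e+01] 0.009324719781062385 9.5333
```

View pics/wp1.png

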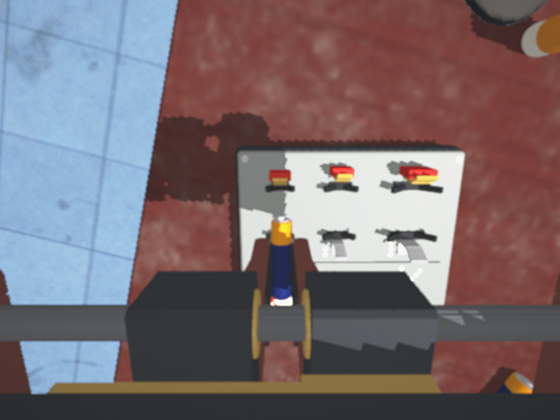

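wp1: the cell is held between the pads, nub at about (282,217) and tail at about (281,304), aligned with the bay-1 contacts (280,180). I'll check the offset along the axis.

Run:
```python
from h import *
s={a:v for a,v in np.load("pics/wp1.npz").items()}
b=bay("small")
for p in [(282,216.5),(281.5,222),(281,305)]:
    w=plane(s,*p,.1205); print((np.array([EX,EY])@(w[:2]-[0.5514,0.0356])*1000).round(1))
f=s["frame"][200:320,230:330,::-1]; cv2.imwrite("pics/c.png",cv2.resize(f,None,fx=5,fy=5,interpolation=cv2.INTER_CUBIC))
# contacts in this view
for p in [(280,181),(280,188)]: print((np.array([EX,EY])@(plane(s,*p,.044)[:2]-C)*1000).round(1))
```

```text
[21.8 -0.2]
[18.9  0. ]
[-27.    0.3]
[59.3 52.4]
[54.3 52.4]
```

View pics/c.png

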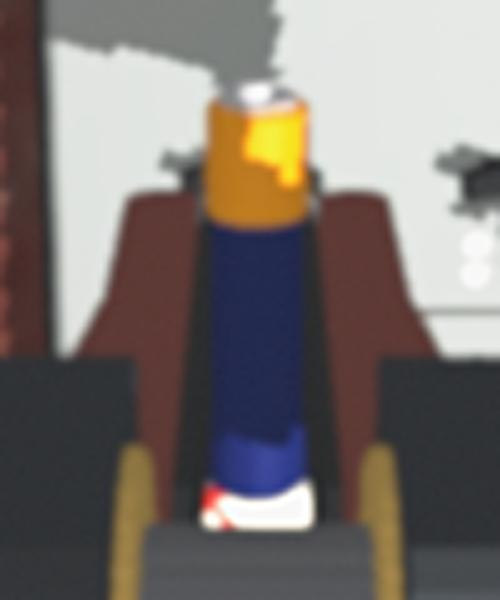

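Run:
```python
from h import *
b=bay("small",.0342); o=[180,0,YAW]
r.servo_line([*b,0.245],rotation=o,speed=0.15)
f0=r.sense()["contact_force"]; print(f0)
for z in (0.230,0.224,0.220,0.2172):
    r.servo_line([*b,z],speed=0.05); q=r.sense(); print(z,q["tcp_pos"].round(4),(q["contact_force"]-f0).round(2),q["clock"])
s=snap("wrist","wp2"); snap("side","sp2")
```

```text
[-0.28685118 -0.34381846  0.03345649]
0.23 [0.5516 0.0366 0.2297] [-0.28  0.66 -0.15] 10.55
0.224 [0.5517 0.0366 0.2237] [0.74 0.73 0.23] 10.8167
0.22 [0.5516 0.0365 0.2197] [ 0.49 -0.54  0.13] 11.0667
0.2172 [0.5516 0.0365 0.2169] [ 0.08  0.37 -0.54] 11.3167
```

View pics/wp2.png

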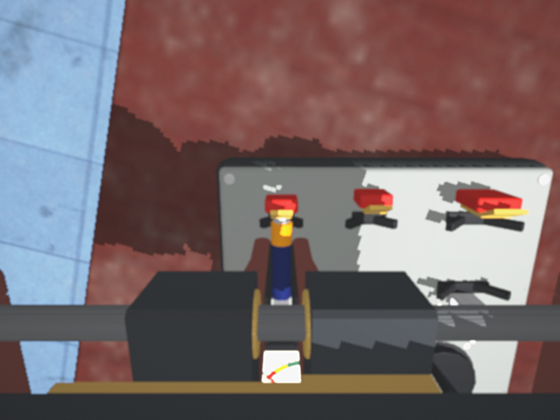

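wp2: the plus end (281,215) meets the bay-1 brass and the cell is down between the contacts. I'll release and look.

Run:
```python
from h import *
b=bay("small",.0342)
r.let_go(); print(r.sense()["clock"],r.sense()["opening"]); r.servo_line([*b,0.31],speed=0.25); print(r.sense()["clock"])
s=snap("wrist","wp3")
f=s["frame"][130:330,190:470,::-1]; cv2.imwrite("pics/c3.png",cv2.resize(f,None,fx=2.8,fy=2.8,interpolation=cv2.INTER_CUBIC))
```

```text
12.6833 0.08789133493149277
13.2083
```

View pics/c3.png

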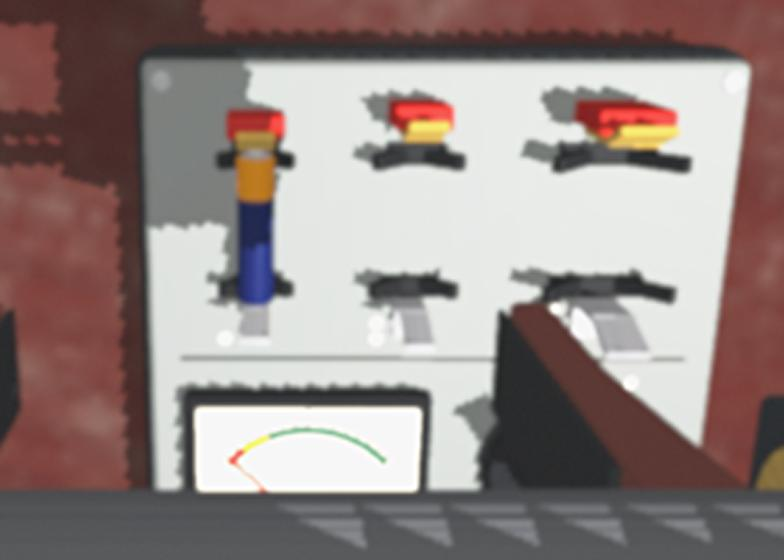

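Run:
```python
from h import *
s={a:v for a,v in np.load("pics/wp3.npz").items()}
def T(u,v,z): return (np.array([EX,EY])@(plane(s,u,v,z)[:2]-C)*1000).round(1)
b,a=masks(s); m=(a|b); m[:, :260]=0; m[:,305:]=0; m[:175]=0; m[250:]=0
c=max(comps(m,50),key=lambda q:q[0]); print(c)
u0,v0,w,hh=c[2]
for z in (.038,.0435,.047): print(z,"tail",T(u0+w/2,v0+hh,z),"front",T(u0+w/2,v0,z))
# width near tail / front
for v in range(v0+3,v0+hh-2,6):
    xs=np.where(m[v])[0]; print(v,xs.min(),xs.max(),(T(xs.min()-.5,v,.03825)-T(xs.max()+.5,v,.03825))[1].round(2), T((xs.min()+xs.max())/2,v,.03825))
```

```text
(np.int32(402), [281.0, 220.59], [275, 203, 14, 36])
0.038 tail [10.7 51.8] front [40.2 51.8]
0.0435 tail [12.7 51.8] front [41.5 51.8]
0.047 tail [13.9 51.8] front [42.4 51.8]
206 276 286 8.5 [37.8 52.6]
212 276 286 8.6 [33.  52.6]
218 276 286 8.6 [28.2 52.6]
224 276 286 8.6 [23.2 52.6]
230 275 288 11.0 [18.3 52.2]
236 276 286 8.7 [13.3 52.6]
```

The small cell's tail is at x=12.7 mm (expected 12.75), so it is seated. Next, the medium cell.

Run:
```python
from h import *
g=[0.4748,-0.354]
r.reach([*g,0.27],[180,0,8.2]); print(r.sense()["clock"])
s=snap("wrist","wm"); m,y=cellpose(s,"medium",g)
```

```text
14.7417
medium rect [ 0.4725 -0.3541] [0.0493 0.0149] len 0.0493 pca yaw 8.56 ab yaw 8.22 mid [ 0.4732 -0.3539]
```

View pics/wm.png

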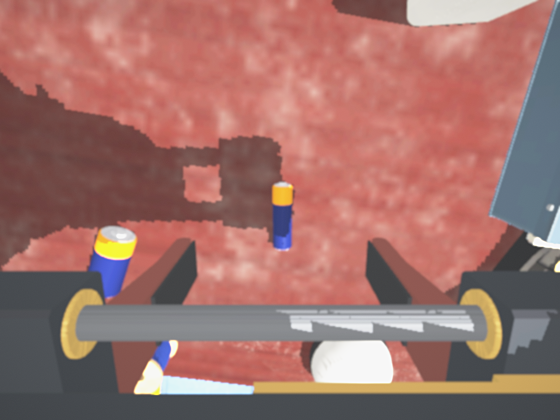

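wm: the medium cell runs along column 283, rows 183 to 249, aligned with the tool; the bell and blue box are clear.

Run:
```python
from h import *
p=[0.4732,-0.3539]; o=[180,0,8.4]
r.reach([*p,0.22],o); r.servo_line([*p,0.1871],speed=0.1)
r.grab(20); print("op",r.sense()["opening"],r.sense()["clock"])
r.servo_line([*p,0.27],speed=0.25)
b=bay("medium",.0342); o=[180,0,YAW]; r.reach([*b,0.30],o); q=r.sense(); print(q["tcp_pos"],b,q["opening"],q["clock"])
s=snap("wrist","wq1")
z=.30-.1871+.00725
for pt in [(282,300)]: pass
f=s["frame"][150:330,190:400,::-1]; cv2.imwrite("pics/c.png",cv2.resize(f,None,fx=3.3,fy=3.3,interpolation=cv2.INTER_CUBIC))
```

```text
op 0.013293985264432978 16.7167
[ 0.56329913 -0.00735447  0.29947985] [ 0.56331384 -0.0064311 ] 0.013093221292891855 18.55
```

View pics/c.png

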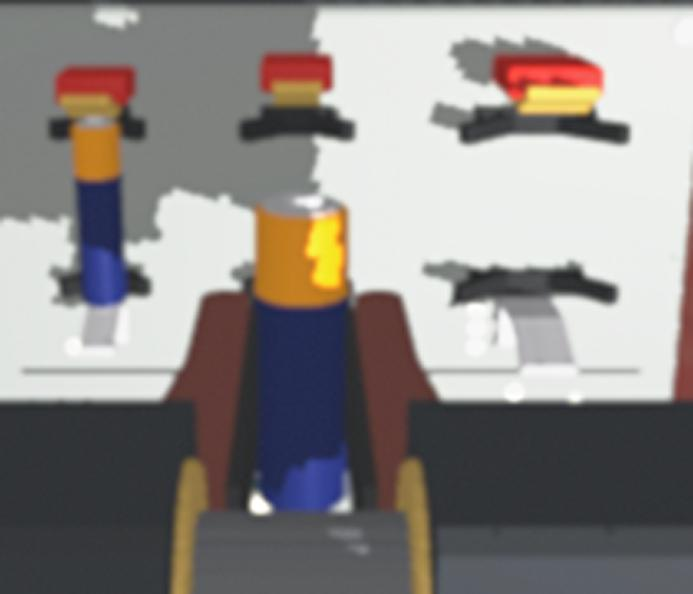

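The medium cell is held straight, plus end toward its red-backed contact; the small cell sits in its saddles. I'll lower it to just above the neighbour's height, release, then close the fingers and press.

Run:
```python
from h import *
b=bay("medium",.0342); o=[180,0,YAW]
r.servo_line([*b,0.245],rotation=o,speed=0.15)
r.servo_line([*b,0.2267],speed=0.06); r.wait(0.15); q=r.sense(); print(q["tcp_pos"],q["contact_force"].round(2),q["clock"])
snap("side","sq2")
r.let_go(); print(r.sense()["clock"]); r.servo_line([*b,0.285],speed=0.25); print(r.sense()["clock"])
s=snap("wrist","wq3"); 
f=s["frame"][130:330,190:430,::-1]; cv2.imwrite("pics/c3.png",cv2.resize(f,None,fx=3,fy=3,interpolation=cv2.INTER_CUBIC))
```

```text
[ 0.56340637 -0.00633823  0.22694803] [ 1.49  0.19 -1.19] 19.725
20.9917
21.375
```

View pics/c3.png

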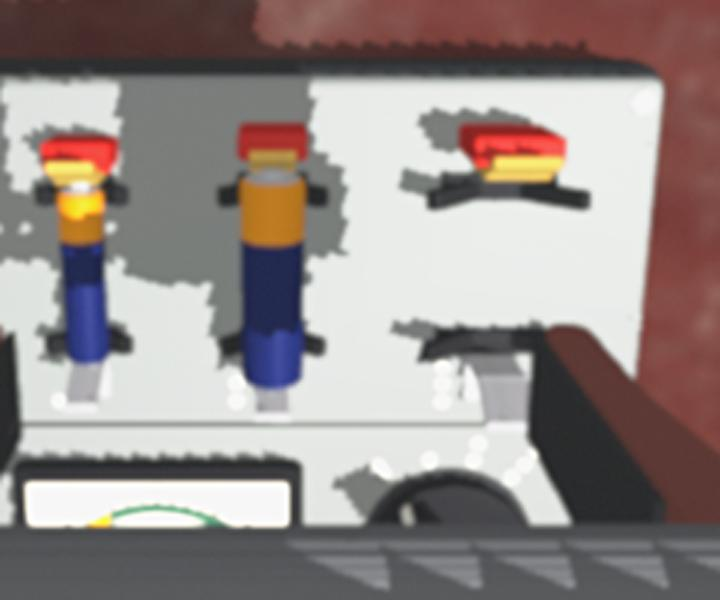

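wq3: the medium cell lies in line in bay 2 with its plus end at the brass; the minus end looks slightly raised. I'll press it down with closed fingers.

```bash
cat >> h.py <<'E'
def press(n,bx,ztop,extra=.001):
    b=bay(n,bx); o=[180,0,YAW]
    r.grab(10)
    z0=ztop+.182
    r.servo_line([*b,z0+.014],rotation=o,speed=0.2); f0=r.sense()["contact_force"]
    for z in (z0+.006,z0+.003,z0+.001,z0,z0-extra/2,z0-extra):
        r.servo_line([*b,z],speed=0.05); q=r.sense(); print(round(z-z0,4),q["tcp_pos"].round(4),(q["contact_force"]-f0).round(2),q["clock"])
        if (q["contact_force"]-f0)[2]>12: break
    r.servo_line([*b,z0+.06],speed=0.25)
E
python3 - <<'E'
from h import *
press("medium",.026,.0475)
s=snap("wrist","wq4"); print(r.sense()["clock"])
f=s["frame"][130:330,190:430,::-1]; cv2.imwrite("pics/c4.png",cv2.resize(f,None,fx=3,fy=3,interpolation=cv2.INTER_CUBIC))
E
```

```text
0.006 [ 0.5556 -0.0085  0.236 ] [-0.86  0.87 -0.33] 23.4333
0.003 [ 0.5554 -0.0086  0.2325] [0.35 1.97 0.38] 23.6833
0.001 [ 0.5555 -0.0086  0.2311] [-0.37  0.65  4.01] 23.9333
0.0 [ 0.5556 -0.0086  0.2308] [-2.12  1.47  6.8 ] 24.1833
-0.0005 [ 0.5556 -0.0086  0.2307] [-3.09  1.56  8.73] 24.4333
-0.001 [ 0.5556 -0.0086  0.2305] [-3.73  1.75  9.78] 24.6833
25.125
```

View pics/c4.png

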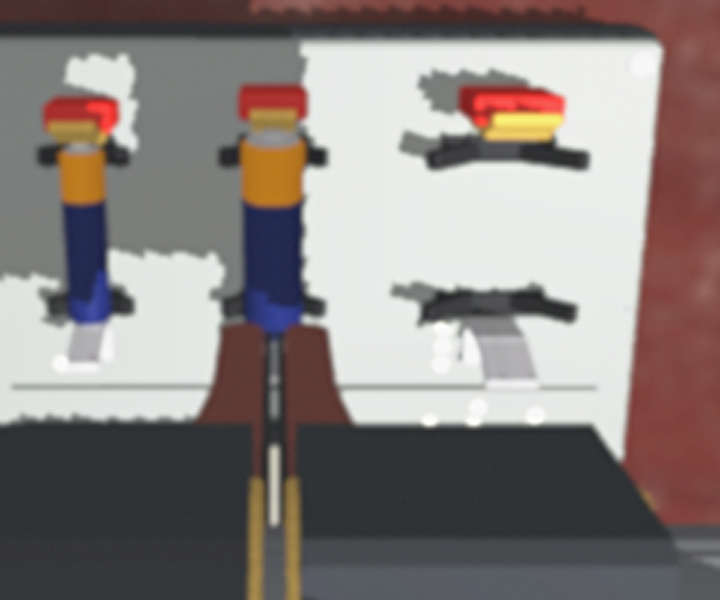

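Run:
```python
from h import *
for k in ("wq3","wq4"):
    s={a:v for a,v in np.load(f"pics/{k}.npz").items()}
    def T(u,v,z): return (np.array([EX,EY])@(plane(s,u,v,z)[:2]-C)*1000).round(1)
    b,a=masks(s); m=(a|b)
    print(k)
    for q in comps(m,150):
        u0,v0,w,hh=q[2]
        if 150<v0<260 and 190<u0<310:
            med=u0>255; z=.0475 if med else .0435
            print(q[2],"tail z",z,T(u0+w/2,v0+hh,z),"width mid",T(u0,v0+hh//2,z)-T(u0+w,v0+hh//2,z))
            for v in (v0+8,v0+hh//2,v0+hh-8):
                xs=np.where(m[v,u0:u0+w])[0]+u0; print("  ",v,xs.min(),xs.max(),len(xs))
    f=s["frame"]
s=snap("side","sq5")
f=s["frame"][175:235,240:330,::-1]; cv2.imwrite("pics/c5.png",cv2.resize(f,None,fx=8,fy=8,interpolation=cv2.INTER_CUBIC))
```

```text
wq3
[269, 190, 23, 22] tail z 0.0475 [42.8  8.2] width mid [ 0.  15.5]
   198 270 291 22
   201 271 290 20
   204 271 290 20
[208, 193, 18, 18] tail z 0.0435 [42.5 51.9] width mid [ 0.1 12.3]
   201 210 223 14
   202 210 223 14
   203 210 223 14
[211, 211, 16, 40] tail z 0.0435 [13.1 51.9] width mid [ 0.  11.1]
   219 212 223 12
   231 212 224 13
   243 212 226 15
[270, 212, 22, 47] tail z 0.0475 [8.6 7.8] width mid [ 0.  15.2]
   220 271 289 19
   235 272 289 18
   251 272 289 18
wq4
[270, 177, 22, 22] tail z 0.0475 [42.5  8. ] width mid [ 0.  14.9]
   185 271 290 20
   188 271 289 19
   191 271 289 19
[209, 180, 17, 18] tail z 0.0435 [42.3 51.9] width mid [ 0.  11.7]
   188 210 224 15
   189 210 224 15
   190 210 224 15
[212, 199, 16, 39] tail z 0.0435 [13.  51.5] width mid [ 0.  11.3]
   207 212 224 13
   218 213 224 12
   230 212 227 16
[271, 199, 21, 44] tail z 0.0475 [10.6  7.6] width mid [ 0.  14.6]
   207 272 289 18
   221 272 289 18
   235 272 289 18
```

View pics/c5.png

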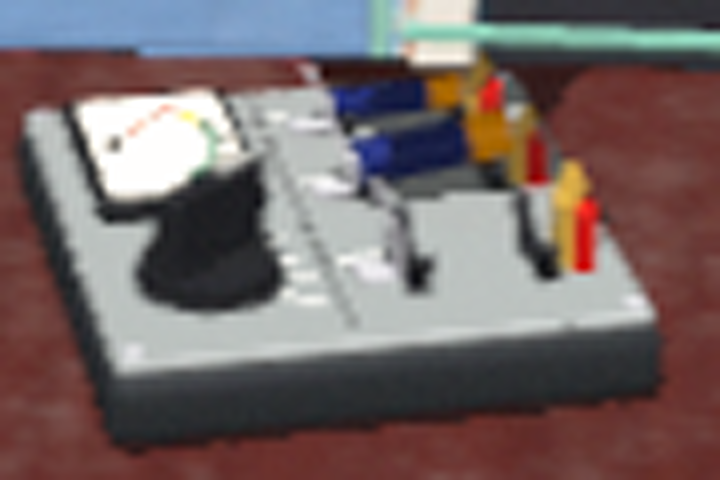

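Side view: the medium cell slopes a little more than the panel, and pressing met resistance about 1 mm early. Its plus end may still be raised, so I'll press nearer that end too, with the fingers still closed.

Run:
```python
from h import *
b=bay("medium",.042); o=[180,0,YAW]; z0=.2295
r.servo_line([*b,z0+.012],rotation=o,speed=0.2); f0=r.sense()["contact_force"]
for z in (z0+.004,z0+.002,z0+.001,z0,z0-.001,z0-.002):
    r.servo_line([*b,z],speed=0.05); q=r.sense(); print(round(z-z0,4),q["tcp_pos"].round(4),(q["contact_force"]-f0).round(2),q["clock"])
    if (q["contact_force"]-f0)[2]>15: break
r.servo_line([*b,z0+.06],speed=0.25)
s=snap("side","sq6")
f=s["frame"][175:235,240:330,::-1]; cv2.imwrite("pics/c6.png",cv2.resize(f,None,fx=8,fy=8,interpolation=cv2.INTER_CUBIC))
for n,h0 in (("small",.03825),("medium",.04025)):
    for dx in (-HL[n],HL[n]-.0015):
        X=[*bay(n,.035+dx),h0]; print(n,(proj(s,X)-[240,175])*8, (proj(s,[X[0],X[1],h0+RAD[n]])-[240,175])*8)
```

```text
0.004 [ 0.5708 -0.0044  0.2342] [ 1.39 -2.01 -0.29] 25.8833
0.002 [ 0.5708 -0.0044  0.2317] [-0.24 -1.99 -1.57] 26.1333
0.001 [ 0.5708 -0.0044  0.2303] [ 0.25 -0.08 -0.67] 26.3833
0.0 [ 0.5709 -0.0044  0.2295] [-0.09 -0.89 -0.21] 26.6333
-0.001 [ 0.5709 -0.0044  0.2288] [ 0.97 -1.23  1.25] 26.8833
-0.002 [ 0.5709 -0.0044  0.2286] [-1.33 -0.5   4.38] 27.1333
small [319.0957385   99.22676684] [319.24271448  83.91493719]
small [453.60837895  87.44903319] [454.01007162  72.20712326]
medium [341.16788    156.70562223] [341.43745271 135.04265269]
medium [498.89012367 142.47614377] [499.58441999 120.92807501]
```

View pics/c6.png

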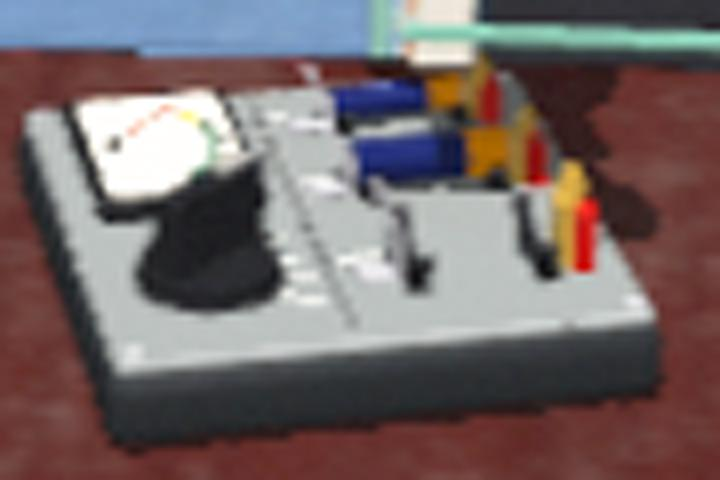

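The medium cell is now level, with the same slope as its neighbour; resistance came at the expected seated height. Next, the large cell.

Run:
```python
from h import *
g=[0.4205,-0.2294]
r.reach([*g,0.28],[180,0,-13.6]); r.let_go(); print(r.sense()["clock"])
s=snap("wrist","wl"); m,y=cellpose(s,"large",g)
for pt in ((281,180),):pass
```

```text
30.0083
large rect [ 0.4189 -0.2291] [0.0264 0.0506] len 0.0506 pca yaw -13.31 ab yaw -13.51 mid [ 0.4197 -0.2291]
```

View pics/wl.png

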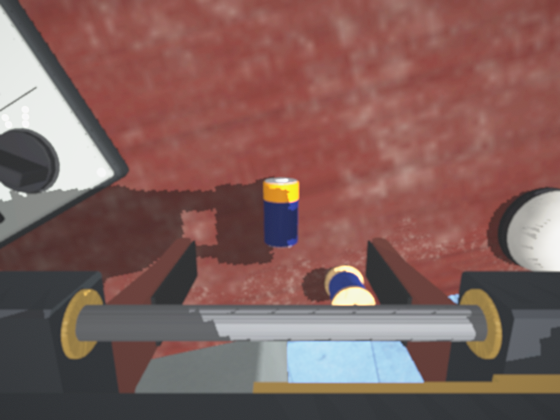

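wl: the large cell runs along column 281, rows 180 to 247; the spool (352,285) is clear. For these tall cells the visible ends are the top rims, so projecting onto the axis plane puts the middle too far back. That also explains the medium's plus end riding up. I'll correct by projecting at top height.

Run:
```python
from h import *
for k,n,z in (("wl","large",.0262),("wc","large",.0262),("wm","medium",.0145),("ws","small",.0105)):
    s={a:v for a,v in np.load(f"pics/{k}.npz").items()}
    old=RAD[n]; RAD[n]=z; g={"large":[.4205,-.2294],"medium":[.474,-.354],"small":[.5645,-.2402]}[n]
    print(k); cellpose(s,n,g); RAD[n]=old
f={a:v for a,v in np.load("pics/wl.npz").items()}["frame"][165:260,240:325,::-1]; cv2.imwrite("pics/c.png",cv2.resize(f,None,fx=6,fy=6,interpolation=cv2.INTER_CUBIC))
```

```text
wl
large rect [ 0.4225 -0.23  ] [0.025  0.0479] len 0.048 pca yaw -13.31 ab yaw -13.51 mid [ 0.4233 -0.23  ]
wc
large rect [ 0.4217 -0.2311] [0.0265 0.0477] len 0.0481 pca yaw -13.57 ab yaw -13.77 mid [ 0.4227 -0.2308]
wm
medium rect [ 0.4746 -0.3537] [0.0478 0.0144] len 0.0479 pca yaw 8.56 ab yaw 8.22 mid [ 0.4753 -0.3536]
ws
small rect [ 0.5643 -0.2406] [0.0103 0.0409] len 0.0409 pca yaw -36.53 ab yaw -36.39 mid [ 0.5649 -0.2411]
```

View pics/c.png

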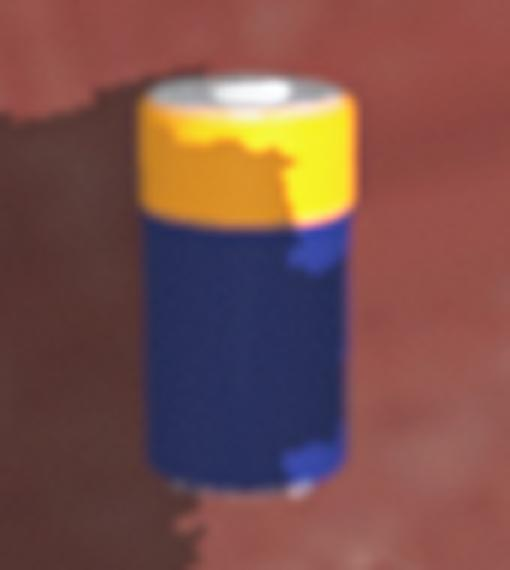

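Run:
```python
from h import *
p=[0.4231,-0.2299]; o=[180,0,-13.5]
r.servo_line([*p,0.225],rotation=o,speed=0.2); r.servo_line([*p,0.1931],speed=0.1)
r.grab(25); print("op",r.sense()["opening"],r.sense()["clock"])
r.servo_line([*p,0.27],speed=0.25)
b=bay("large",.0337); o=[180,0,YAW]; r.reach([*b,0.30],o); q=r.sense(); print(q["tcp_pos"],b,q["opening"],q["clock"])
s=snap("wrist","wr1")
f=s["frame"][130:330,170:400,::-1]; cv2.imwrite("pics/c.png",cv2.resize(f,None,fx=3,fy=3,interpolation=cv2.INTER_CUBIC))
```

```text
op 0.024795914275469694 31.9417
[ 0.57603255 -0.05785269  0.29875521] [ 0.57653465 -0.0571383 ] 0.024825710944167755 33.325
```

View pics/c.png

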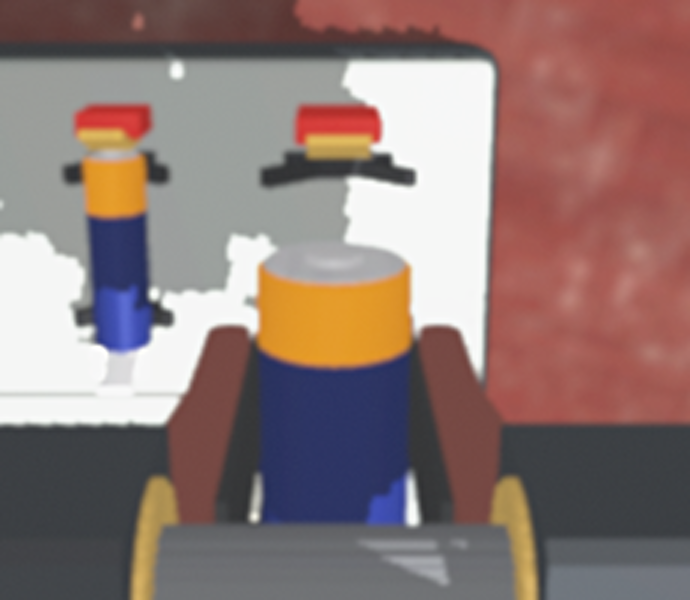

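The large cell is held straight and lines up with bay 3. I'll lower it, release, and press both ends.

Run:
```python
from h import *
b=bay("large",.0337); o=[180,0,YAW]
r.servo_line([*b,0.248],rotation=o,speed=0.15)
r.servo_line([*b,0.2306],speed=0.06); r.wait(0.15); q=r.sense(); print(q["tcp_pos"],q["contact_force"].round(2),q["clock"])
r.let_go(); r.servo_line([*b,0.29],speed=0.25); print(r.sense()["clock"])
s=snap("wrist","wr3"); 
f=s["frame"][130:330,170:410,::-1]; cv2.imwrite("pics/c3.png",cv2.resize(f,None,fx=3,fy=3,interpolation=cv2.INTER_CUBIC))
s=snap("side","sr3"); f=s["frame"][175:235,240:330,::-1]; cv2.imwrite("pics/c6.png",cv2.resize(f,None,fx=8,fy=8,interpolation=cv2.INTER_CUBIC))
```

```text
[ 0.5766278  -0.0570538   0.23073343] [ 0.9   0.89 -1.72] 34.4667
35.925
```

View pics/c3.png

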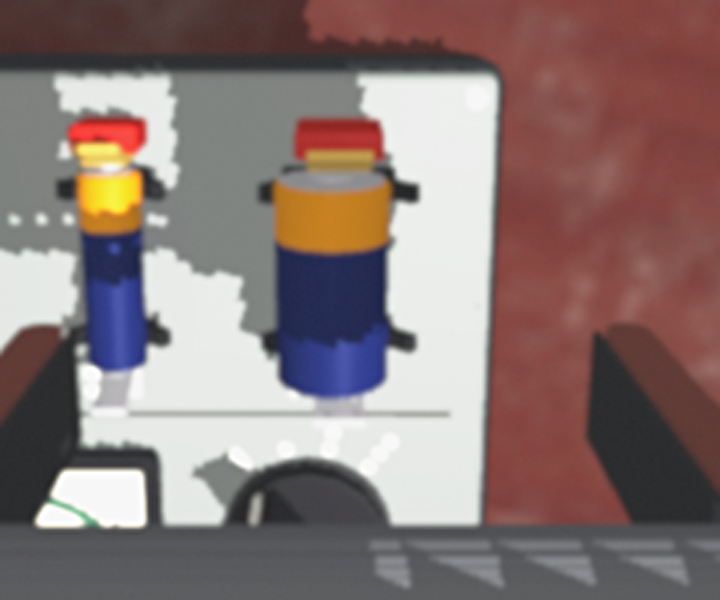

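View pics/c6.png

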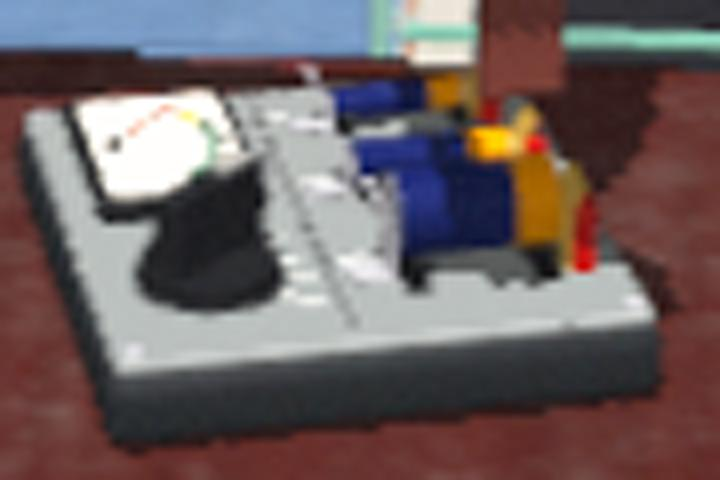

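Both views show the large cell in its bay, a little raised. I'll press its minus and plus ends, then re-press the medium's minus end.

```bash
cat >> h.py <<'E'
def dab(n,bx,over=.0015):
    ztop={"small":.0435,"medium":.0475,"large":.0592}[n]; b=bay(n,bx); z0=ztop+.182
    r.servo_line([*b,z0+.010],rotation=[180,0,YAW],speed=0.25)
    r.servo_line([*b,z0+.001],speed=0.06); q1=r.sense()
    r.servo_line([*b,z0-over],speed=0.03); q=r.sense()
    print(n,bx,"+1mm Fz",q1["contact_force"].round(1),"z err",round(q1["tcp_pos"][2]-z0,4),"| end",q["contact_force"].round(1),"z-z0",round(q["tcp_pos"][2]-z0,4),q["clock"])
    r.servo_line([*b,z0+.012],speed=0.25)
E
python3 - <<'E'
from h import *
r.grab(10); print(r.sense()["contact_force"].round(1))
dab("large",.026); dab("large",.044); 
dab("medium",.025)
b=bay("medium",.025); r.servo_line([*b,.30],speed=.3)
s=snap("side","sr4"); print(r.sense()["clock"]); f=s["frame"][175:235,240:330,::-1]; cv2.imwrite("pics/c6.png",cv2.resize(f,None,fx=8,fy=8,interpolation=cv2.INTER_CUBIC))
for n in RAD:
    h0=.030+.003+RAD[n]
    for dx in (-HL[n],HL[n]-.0015):
        X=[*bay(n,.035+dx),h0]; print(n,(proj(s,X)-[240,175])*8, (proj(s,[X[0],X[1],h0+RAD[n]])-[240,175])*8)
E
```

```text
[ 1.  -0.1  0.6]
large 0.026 +1mm Fz [-0.2 -0.9 -0. ] z err 0.0015 | end [ 0.4 -3.   4.7] z-z0 0.0002 38.225
large 0.044 +1mm Fz [ 0.9 -0.8  0.1] z err 0.0003 | end [-1.5 -3.2  5. ] z-z0 -0.0007 39.275
medium 0.025 +1mm Fz [ 1.1  0.8 -0.3] z err 0.0001 | end [-0.8 -1.   2.8] z-z0 -0.0008 40.4583
41.1
small [319.0957385   99.22676684] [319.24271448  83.91493719]
small [453.60837895  87.44903319] [454.01007162  72.20712326]
medium [341.16788    156.70562223] [341.43745271 135.04265269]
medium [498.89012367 142.47614377] [499.58441999 120.92807501]
large [381.87798952 217.23111496] [382.59385379 176.78267702]
large [543.7194244  202.16397097] [545.25355558 161.933991  ]
```

View pics/c6.png

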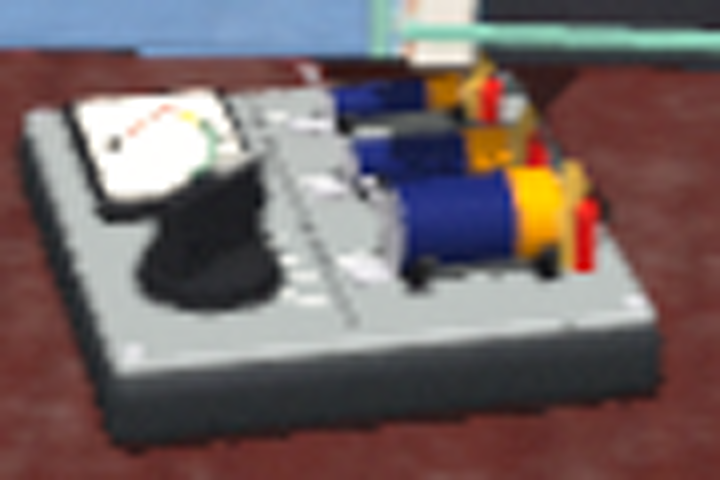

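All three are level in the side view. I'll dab the large's minus end and the small's two ends as insurance, then open and view the knob.

Run:
```python
from h import *
dab("small",.027); dab("small",.041); dab("large",.025)
k=C+EX*-.043+EY*-.0365
r.reach([*k,.31],[180,0,YAW+38.67]); r.let_go(); q=r.sense(); print(q["clock"],q["joints"])
s=snap("wrist","wk")
```

```text
small 0.027 +1mm Fz [-0.4 -0.4 -0. ] z err 0.0015 | end [ 0.6 -1.   2.1] z-z0 -0.0008 42.1167
small 0.041 +1mm Fz [-0.1  0.6  0.3] z err 0.0002 | end [-1.3 -0.7  3.3] z-z0 -0.0009 43.1667
large 0.025 +1mm Fz [0.3 0.2 0. ] z err 0.0001 | end [-0.1  1.3  4.2] z-z0 -0.0009 44.5167
46.8583 [-1.17631181e+01 -9.38922606e+00  9.43508591e+01 -6.61171913e-04
  9.50404023e+01  2.44069837e+01]
```

View pics/wk.png

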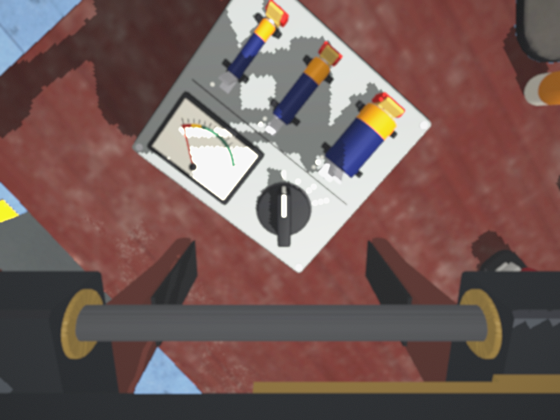

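wk: all three cells are in their bays. The knob's skirt centre is about (283.5,209.5), and the bar (columns 278 to 291) is nearly vertical in the image. I'll compute the knob axis.

Run:
```python
from h import *
s={a:v for a,v in np.load("pics/wk.npz").items()}
f=s["frame"]; m=(f.max(2)<70).astype(np.uint8)*255; m[:175]=0; m[255:]=0; m[:,:245]=0; m[:,325:]=0
m=cv2.morphologyEx(m,cv2.MORPH_CLOSE,np.ones((9,9)))
c=max(cv2.findContours(m,cv2.RETR_EXTERNAL,cv2.CHAIN_APPROX_NONE)[0],key=cv2.contourArea)[:,0]
def T(u,v,z): return (np.array([EX,EY])@(plane(s,u,v,z)[:2]-C)*1000).round(1)
# skirt: left/right extremes in rows 190-230
P=np.array([[*T(u,v,.037)] for u,v in c if v<228]); 
# circle lsq
A=np.c_[2*P,np.ones(len(P))]; x=np.linalg.lstsq(A,(P**2).sum(1),rcond=None)[0]; print("circle",x[:2],np.sqrt(x[2]+x[0]**2+x[1]**2))
low=[c[c[:,1]==v] for v in range(238,246)]
print([ (int(q[:,1][0]),int(q[:,0].min()),int(q[:,0].max())) for q in low if len(q)])
print("bar end",T(284.5,246,.063)); 
print("tcp axis px",proj(s,[*(C+EX*-.043+EY*-.0365),.063]))
cv2.imwrite("pics/ck.png",cv2.resize(f[170:260,240:330,::-1],None,fx=6,fy=6,interpolation=cv2.INTER_CUBIC))
```

```text
circle [-39.72761888 -30.64920872] 13.990403466676598
[]
bar end [-57.3 -49.9]
tcp axis px [282.37280983 219.9879016 ]
```

View pics/ck.png

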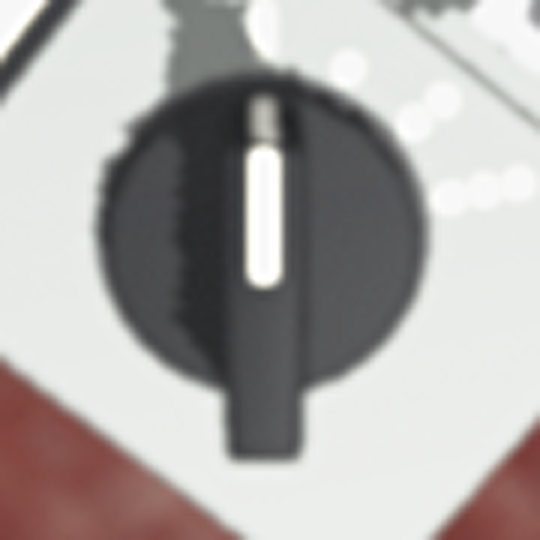

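Run:
```python
from h import *
s={a:v for a,v in np.load("pics/wk.npz").items()}
def T(u,v,z): return (np.array([EX,EY])@(plane(s,u,v,z)[:2]-C)*1000).round(2)
print("skirt",T(283.8-.5,208.9-.5,.037)); print("bar",T(283.7,219.9,.063)); print(T(283.7,193.5,.063),T(283.7,246,.063))
d=T(283.7,193.5,.063)-T(283.7,246,.063); print(np.hypot(*d),np.degrees(np.arctan2(d[1],d[0])))
```

```text
skirt [-41.25 -36.2 ]
bar [-42.37 -37.19]
[-27.53 -25.27] [-57.65 -49.47]
38.63747403751958 38.7802357458946
```

The knob axis is at (-42, -37) mm in the tester frame and the bar angle is 38.8° (38.7° at rest expected). I'll grip the bar and turn it.

```bash
cat > turn.py <<'E'
from h import *
K=C+EX*-.042+EY*-.0369; Z=.224
def yaw(th): return YAW+38.67-np.degrees(th)
def turn(a,b,n=2):
    for t in np.linspace(a,b,n+1)[1:]: r.reach([*K,Z],[180,0,yaw(t)])
    q=r.sense(); print("th cmd",b,"got",round(np.radians(YAW+38.67-q["orientation"][2]),3),q["tcp_pos"].round(4),q["contact_force"].round(1),q["torque"].round(2),q["opening"].round(4),q["clock"])
E
python3 - <<'E'
from turn import *
r.servo_line([*K,.26],rotation=[180,0,yaw(0)],speed=.2); r.servo_line([*K,Z],speed=.12)
q=r.sense(); print(q["tcp_pos"],q["contact_force"].round(1),q["clock"])
r.grab(40); turn(0,0,1)
turn(0,.47); r.wait(1.1); snap("wrist","k1"); turn(.47,.47,1)
snap("side","k1s")
E
```

```text
[ 0.50166297 -0.06964346  0.2247865 ] [-0.2  0.8  0.1] 47.7583Traceback (most recent call last):
  File "<stdin>", line 4, in <module>
  File "turn.py", line 6, in turn
    q=r.sense(); print("th cmd",b,"got",round(np.radians(YAW+38.67-q["orientation"][2]),3),q["tcp_pos"].round(4),q["contact_force"].round(1),q["torque"].round(2),q["opening"].round(4),q["clock"])
                                                                                                                                                                  ^^^^^^^^^^^^^^^^^^
AttributeError: 'float' object has no attribute 'round'
```

A print bug stopped the script; the grab itself completed. Continuing.

```bash
sed -i 's/q\["opening"\].round(4)/round(float(q["opening"]),4)/' turn.py
python3 - <<'E'
from turn import *
q=r.sense(); print(q["opening"],q["clock"],q["orientation"])
turn(0,.47); r.wait(1.1); snap("wrist","k1"); q=r.sense(); print(q["orientation"],q["torque"],q["clock"])
E
```

```text
0.009841010930211287 49.1833 [ 1.79888090e+02 -1.43263423e-02  5.38151015e+01]
th cmd 0.47 got 0.471 [ 0.5019 -0.07    0.224 ] [ 4.7 -3.6 -3.1] [-0.62 -0.73  0.08] 0.0097 49.85
[ 1.79880745e+02 -7.10424020e-02  2.68888346e+01] [-0.61388327 -0.74778275  0.04188879] 51.0
```

View pics/k1.png

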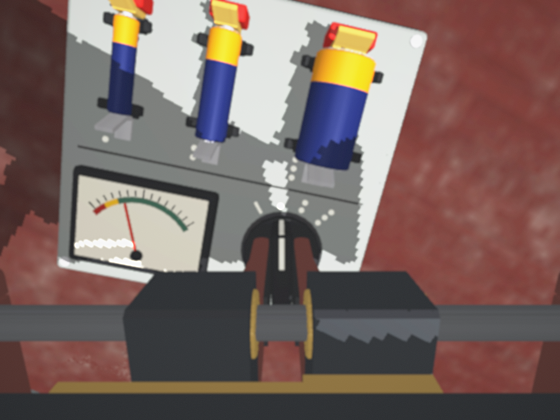

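k1: pointer at the first dot, needle (125,205→135,255) raised, all cells seated. On to the second and third clicks.

Run:
```python
from turn import *
turn(.47,.92); r.wait(1.1); snap("wrist","k2"); turn(.92,1.39); r.wait(.5); snap("wrist","k3"); snap("side","k3s"); q=r.sense(); print(q["orientation"],q["torque"],q["contact_force"],q["joint_vel"].round(3),q["opening"],q["clock"])
a=[cv2.imread(f"pics/{k}.png") for k in("k2","k3")]; cv2.imwrite("pics/k23.png",cv2.resize(np.hstack(a),(800,300)))
```

```text
th cmd 0.92 got 0.921 [ 0.502  -0.0702  0.2241] [ 4.8 -4.2 -3.8] [-0.7  -0.75  0.04] 0.0093 51.65
th cmd 1.39 got 1.391 [ 0.5019 -0.0703  0.224 ] [ 5.2 -4.3 -3.5] [-0.82 -0.78  0.1 ] 0.0101 53.4667
[ 1.79944429e+02 -1.62874656e-01 -2.58385163e+01] [-0.76741271 -0.78345598  0.0652312 ] [ 4.57289544 -3.6653884  -2.86463849] [-0.005  0.06  -0.034  0.104 -0.042 -0.094] 0.010035653019522089 54.0667
```

View pics/k23.png

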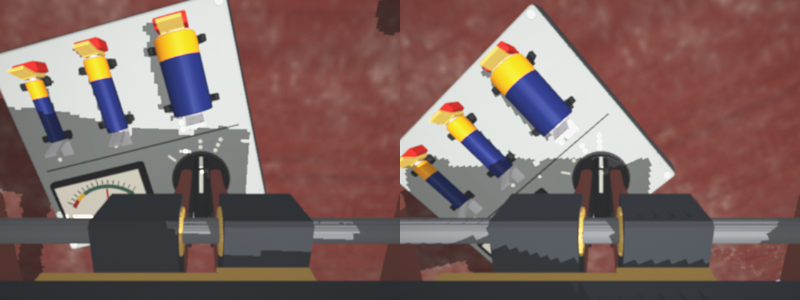

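View pics/k3s.png

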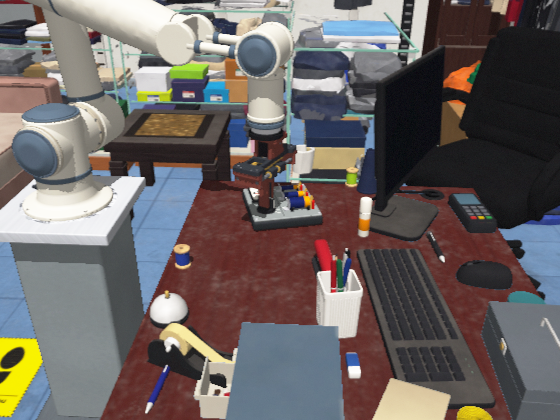

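The pointer is at two dots, then at three dots; all cells are seated, and the bystanders stand where they were. Handing in.

Run:
```python
from station import r
r.hand_in(); print(r.sense()["clock"])
```

```text
the job is handed in; nothing more can be done
the job is handed in; nothing more can be done
```

I handed the job in at about 54 s of the 69 s allowed, with the gripper still holding the knob at the third click. No verdict was reported.

- **Batteries:** All three are in the bays of their sizes, plus ends to the red-backed contacts. I released the medium and large cells slightly raised so the opening fingers would clear their neighbours, then pressed them down with closed fingers.
- **Medium cell:** Its plus end rode up at first because I had gripped it about 2 mm off its middle. A second press near that end levelled it.
- **Knob:** I turned it to 0.47 rad, waited 1.1 s, then to 0.92 rad and waited 1.1 s, then to 1.39 rad. These angles come from the gripper's rotation; I had no direct reading of the dial. Gripper torque is about 0.07 N m, consistent with the knob's spring.

**Last checks:**
- Pressing showed every cell at its seated height.
- The final wrist and side pictures show all cells level in their bays.
- The pointer is at three dots. I saw the needle rise at the first two clicks, but the gripper hid the meter at the third.
- The stapler, spool, bell and glue stick look unmoved.

I could not read the sprung contacts directly, so their travel is inferred from where the cells sit.

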